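Shut the router-bit cabinet after use

TASK

The small cabinet with the green door on the woodworker's bench has been left open. Push its green door fully shut, gently and without forcing it, so that it clicks home on its catch and stays shut by itself. Leave the door of the blue cabinet beside it open just as it is.

Things in the scene. Friction and masses are not known exactly. Their poses are not given: they have to be found in the camera images.
- green_door (a joint): opening angle (rad) of the green door: 0 shut and flush, growing as it opens (anticlockwise from above) to 1.6. Starts at 0.6 to 1.2. Light friction: it stays where left. Below about 0.12 a sprung ball behind its top corner resists (up to some 5 N at the pad); below about 0.05 the ball pulls the door shut to 0 by itself.
- green_pad (a point): where to push: centre of a round black pad (26 mm, flush) on the green door's OUTER face. Door: 160 mm wide, 170 high, 16 thick, foot on the bench. Pad: 100 mm from the hinge line, 60 from the free edge, 20 below the top. Axes turn with the door: -x out of the outer face (push along +x), +y from hinge to free edge, z up. A steel knob stands 29 mm out, 80 mm below the pad, 30 nearer the free edge.
- green_cabinet: fixed plywood cabinet with green top and door, 130 mm deep (door included), 160 wide, 170 high. Origin: centre of its underside. Axes: -x out of its front, z up; they are the pad's axes when the door is shut. The upright hinge line is at x -65, y -80 mm, in the door's outer face. It stands at the robot's left, front towards the robot's right; the blue cabinet is next to it, nearer or farther.
- blue_pad (a point): the same pad on the door of the blue cabinet, which is alike in all but colour; its door also stands open, by 0.5 to 1.2 rad, and must be left so. Axes and sizes as for the green pad.
There are look-alikes about, which are no part of the job. What is shaped like the green_cabinet but yellow is not meant.

How it is judged (in metres and radians):
At the end, for the whole second after the job is handed in: The green door is seated on its catch (opening angle below 0.03 rad) and at rest, and the blue door's pad is within 20 mm of where it was at the start (value of joint green_door below 0.03 rad and velocity of joint green_door between -0.05 and 0.05 rad/s and distance of blue_pad from where it was at the start of the episode below 0.02 m); the robot touches nothing.
It fails at once if the blue door is moved (its pad by more than 20 mm) (distance of blue_pad from where it was at the start of the episode above 0.02 m).
It fails at once if the green cabinet or its door is pushed with more than 40 N (contact force between any of the fingers, the arm and green_cabinet above 40 N).
It also fails if it takes over 35 s, if anything falls off the work surface, if the arm or the gripper's body presses on something with over 40 N, if the wrist force passes 120 N, or if a joint passes its speed limit or range.

ROBOT

A 6-joint arm with a two-finger parallel gripper is mounted at the origin on the work surface. World frame = base frame: x ahead of the robot, y to its left, z up, the work surface at z = 0. Lengths are in m, angles in degrees, forces in N, time in s.
With the tool pointing down it reaches from about 0.375 to 0.975 m from the base axis. Payload 3.8 kg.
Tool frame: the origin (TCP) lies at the very end of the fingers, on their centre line; the grasp point (between the pads) lies 19 mm behind it; z points along the fingers, y is the line along which they close (so a half turn about z gives the same grasp; the last joint's range is limited). The gripper opens to 88 mm and grips with 3 to 60 N. Pads are 18 mm wide; open, the fingers measure 123 mm over their backs; the gripper's body (75 mm by 187 mm) begins 45 mm behind the grasp point.
Start: joints at [-68.348, 15.12, 91.902, -0, 72.978, -2.114], TCP at [0.272, -0.618, 0.239] pointing down, gripper open.
Joint ranges: [-150.88, 150.88], [-54.13, 125.18], [17.81, 147.31], [-75.09, 255.09], [0, 152.58], [-146.25, 146.25]. Speed limits (degrees/s): [147.25, 147.25, 180, 180, 180, 180].

INTERFACE

Orientations are given as a 3x3 rotation matrix whose columns are the frame's x, y, z axes.
In Python, from station import env, grab_frame, get_calibration, finder gives the robot as it stands.
- The arm moves only by the shell command python3 -m handwheel 'ROWS' [FORCE]. ROWS is JSON, a list of rows, each a list of 7 numbers: the turn, a rotation vector about the tool's x, y, z in rad, then the shift along the tool's x, y, z in cm, then the finger opening in cm, from 0 to 8.81. A call has 1 to 12 rows; each row is the pose to reach, as a shift and turn from the pose commanded when the call began, along the tool's axes at that moment; what a row does not reach only later rows make up. A row lasts 1/12 s, in which the tool goes at most 41.7 mm and 7.16 degrees, less where a joint would pass 70% of its speed; a pose out of reach is approached as far as the arm can. A call with a gripper value outside its range is refused whole. The fingers move at their own pace and stop on an object; FORCE is the grip in N (left out, the last holds). Time passes only in rows, so rows that repeat a pose let the fingers close. It gives the time, the measured TCP pose, the force, the opening and the grip force at its end, in the units of the state.
- env.read_state(): the state, without advancing time (a new reading comes with each control period).
- grab_frame(name): name is "side" or "top"; returns (picture, depth): 480x640x3 uint8, blue, green, red; 480x640 float32, m along the optical axis (not along the pixel's ray), 0 where there is no reading.
- get_calibration(name): a dict with "mtx" (3x3 intrinsics, pixels), "R" (3x3) and "t" (3): a world point X has camera coordinates R X + t. Camera axes: x right, y down, z forward; pixel columns grow to the right and rows downward; lengths in m; the calibration is good to about 2 mm. A picture is of the moment at which its call begins. get_calibration takes no time and is no camera call.
- env.finish_job(): hands the job in; it is judged then, once.
Trained networks look in the newest picture that a camera, given by its name, has taken for a name from the list of things; names that differ only in an ending like _2 or _b are one class to them, and where a whole thing is asked for, a point or a joint stands for the part that bears it (a point fixed in the world has none). Each returns a list of dicts, best first, with "conf" (0 to 1); they miss things now and then, are a little off and sometimes report something else, mostly with a low value. They report only what shows in the picture. A call takes as long as a camera call. They do not tell look-alikes from the thing itself.
- finder.spot_in(camera, label): "location" ([row, column] as shares, 0 to 1, of the picture: columns of its width, rows of its height, amid what is visible of it).
- finder.cut_out(camera, label): "pixels" (480x640 bool, what is visible of it) and "location" ([row, column] as shares, 0 to 1, of the picture: columns of its width, rows of its height, amid what is visible of it).
- finder.landmark_of(camera, label): "location" ([row, column] as shares, 0 to 1, of the picture: columns of its width, rows of its height: a listed point, or the origin of a listed thing).
The state is a dict: "time": time; "qpos": joint angles; "joint_velocities": joint speeds; "joint_efforts": joint torques, N m; "tool_pos": TCP position; "orientation": TCP orientation; "contact_force": force on the tool from outside, world axes, zero at the start; "torque": the same for the moment, N m; "gripper_width": finger opening in m; "grasp_force": force on a finger pad.
Only numpy, scipy, OpenCV 4.12 (cv2) and the standard library are available. Lean on these libraries where they do the work, as an engineer would, in place of code of your own. Each camera call takes 0.05 s, during which the arm holds its last target. There are 200 camera calls.

## Working session

There is one attempt and no reset: what is moved stays moved. The work goes in short steps, Python scripts to look and compute and a shell command to move; the robot and the scene stay as the last step left them, time stands still between calls to the robot, and variables do not carry over. Pictures are saved under pics/ and viewed, at most 10 in all, crops included, and the job is handed in when it is done.

```bash
mkdir -p pics; ls; cat > h.py <<'E'
import numpy as np, cv2
from station import env, grab_frame, get_calibration, finder
def px2w(cam,d,r,c,z=None):
    K=get_calibration(cam);M=np.array(K["mtx"]);R=np.array(K["R"]);t=np.array(K["t"])
    ray=np.linalg.inv(M)@np.array([c,r,1.0])
    z=d[int(r),int(c)] if z is None else z
    return R.T@(ray*z-t)
def w2px(cam,X):
    K=get_calibration(cam);p=np.array(K["mtx"])@(np.array(K["R"])@X+np.array(K["t"]));return p[:2]/p[2]
E
python3 - <<'E'
from h import *
for cam in("side","top"):
    im,d=grab_frame(cam);cv2.imwrite(f"pics/{cam}0.png",im);np.save(f"pics/{cam}0.npy",d)
    K=get_calibration(cam);print(cam,-np.array(K["R"]).T@np.array(K["t"]))
    for l in("green_pad","blue_pad","green_cabinet"):
        for o in finder.landmark_of(cam,l)[:4]:
            r,c=o["location"];r*=480;c*=640;r_=min(max(r,0),479);c_=min(max(c,0),639)
            print(l,round(o["conf"],2),round(r),round(c),px2w(cam,d,r_,c_).round(3))
s=env.read_state();print(s["time"],s["tool_pos"],np.round(s["orientation"],3))
E
```

```text
pics
side [0.77098528 0.15374969 0.95184342]
green_pad 0.94 252 233 [0.492 0.087 0.149]
green_pad 0.79 96 306 [0.238 0.3   0.162]
blue_pad 0.85 352 296 [0.689 0.141 0.164]
green_cabinet 0.96 133 335 [0.328 0.328 0.156]
top [0.37691669 0.25449591 0.84291261]
green_pad 0.96 246 433 [0.491 0.089 0.168]
green_pad 0.94 417 303 [0.24  0.296 0.166]
blue_pad 0.91 135 390 [0.675 0.146 0.169]
0.4 [ 0.27200599 -0.61768616  0.23854327] [[ 0.915  0.403 -0.   ]
 [ 0.403 -0.915  0.   ]
 [-0.    -0.    -1.   ]]
```

View pics/side0.png

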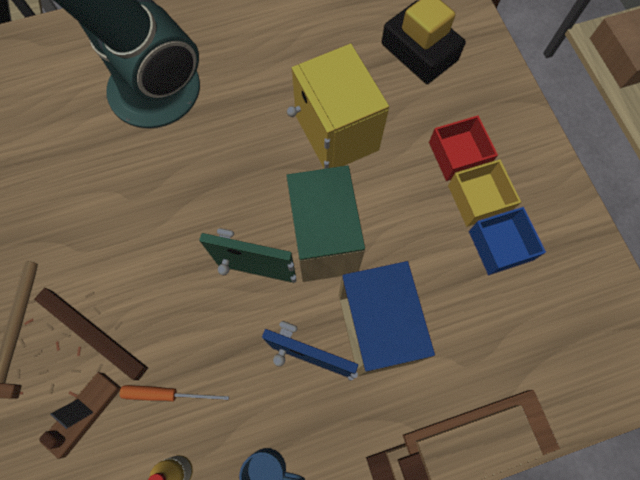

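View pics/top0.png

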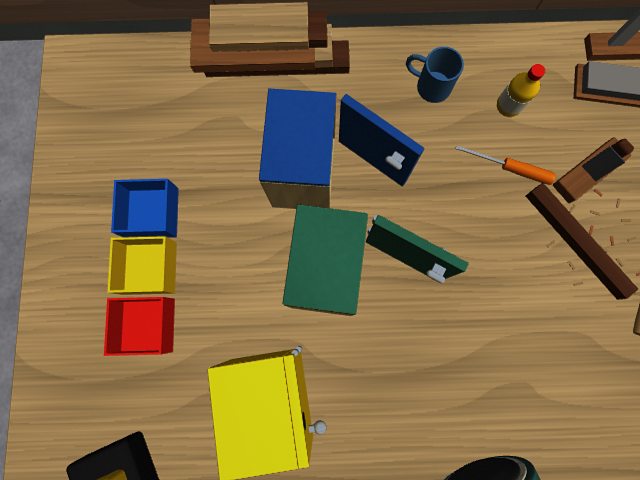

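The side view shows the green door from (201,240) to (295,270), with its black pad at (233,252) and a knob at (223,267). Its cabinet is at (325,215). The blue door runs (265,335)-(355,372), and the yellow look-alike is at (338,105). In the top view the green door runs (370,225)-(465,270) and the blue one (340,100)-(420,180).

Candidates for the pad, in side-view pixels: (233,252) on the green door, (306,96) on the yellow look-alike and (296,352) on the blue door. I choose (233,252).

```bash
python3 - <<'E'
from h import *
im=cv2.imread("pics/side0.png");cv2.imwrite("pics/crop.png",cv2.resize(im[150:400,190:450],None,fx=2.3,fy=2.3,interpolation=cv2.INTER_CUBIC))
for l in("green_door","green_cabinet","blue_pad"):
  for cam in("side","top"):
    im,d=grab_frame(cam)
    os=finder.cut_out(cam,l)
    for o in os[:2]:
        m=cv2.erode(o["pixels"].astype(np.uint8),np.ones((3,3)))>0
        rr,cc=np.nonzero(m&(d>0))
        P=np.array([px2w(cam,d,r,c) for r,c in zip(rr,cc)])
        if len(P)<20: continue
        top=P[(P[:,2]>.160)&(P[:,2]<.182)]
        print(l,cam,round(o["conf"],2),(np.array(o["location"])*[480,640]).round(),len(P))
        if len(top)>10:
            box=cv2.minAreaRect((top[:,:2]*1000).astype(np.float32));print("  top z",np.median(top[:,2]).round(3),"corners",cv2.boxPoints(box).round().tolist())
        low=P[(P[:,2]<.15)&(P[:,2]>.02)]
        if len(low)>30: 
            vx,vy,x,y=cv2.fitLine((low[:,:2]*1000).astype(np.float32),cv2.DIST_HUBER,0,.01,.01).ravel();print("  face line dir",vx.round(3),vy.round(3),"pt",x.round(),y.round(),len(low))
E
```

```text
green_door side 0.91 [118. 311.] 1825
  top z 0.17 corners [[176.0, 305.0], [178.0, 290.0], [331.0, 309.0], [329.0, 324.0]]
  face line dir 0.991 0.134 pt 252.0 301.0 1102Traceback (most recent call last):
  File "<stdin>", line 10, in <module>
  File "h.py", line 4, in px2w
    K=get_calibration(cam);M=np.array(K["mtx"]);R=np.array(K["R"]);t=np.array(K["t"])
ValueError: time passes only in moves, steps and waits
```

View pics/crop.png

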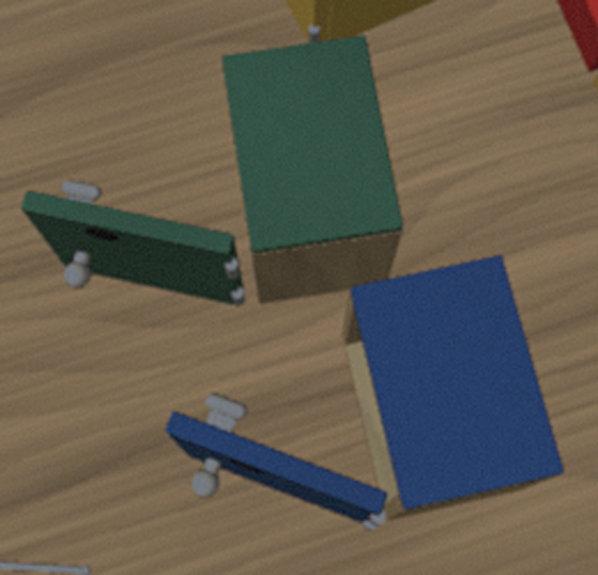

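The crop confirms the choice: the black pad sits near the top of the green door's outer face, which faces the blue door, at crop (100,233). The knob is below it, and the hinge is at the right end, at crop (235,265). The cut_out picked the yellow look-alike, so I'll measure the doors from colour and the saved depth.

```bash
python3 - <<'E'
from h import *
def cloud(cam):
    K=get_calibration(cam);M,R,t=[np.array(K[k]) for k in("mtx","R","t")]
    d=np.load(f"pics/{cam}0.npy");r,c=np.indices(d.shape)
    rays=np.stack([c,r,np.ones_like(c)],-1)@np.linalg.inv(M).T
    return (rays*d[...,None]-t)@R,d>0
for cam,boxes in(("side",dict(gdoor=(228,285,195,298),gcab=(160,280,285,366),bdoor=(325,380,260,357),bcab=(260,372,340,436))),
           ("top",dict(gdoor=(212,285,366,470),gcab=(200,318,280,368),bdoor=(92,188,338,426),bcab=(85,186,258,337)))):
    P,ok=cloud(cam);im=cv2.imread(f"pics/{cam}0.png");hsv=cv2.cvtColor(im,cv2.COLOR_BGR2HSV)
    for n,(a,b,c,e) in boxes.items():
        h=hsv[a:b,c:e];lo,hi=(60,95) if n[0]=='g' else (98,125)
        m=(h[...,0]>=lo)&(h[...,0]<=hi)&(h[...,1]>80)&ok[a:b,c:e]
        Q=P[a:b,c:e][m]
        top=Q[(Q[:,2]>.162)&(Q[:,2]<.178)]
        print(cam,n,len(Q),"topz",np.median(top[:,2]).round(3),cv2.boxPoints(cv2.minAreaRect((top[:,:2]*1000).astype(np.float32))).round().tolist())
        low=Q[(Q[:,2]<.155)&(Q[:,2]>.02)]
        if n[1]=='d' and len(low)>50:
            vx,vy,x,y=cv2.fitLine((low[:,:2]*1000).astype(np.float32),cv2.DIST_HUBER,0,.01,.01).ravel();print("  face dir",vx.round(3),vy.round(3),"pt",x.round(),y.round(),len(low))
E
```

```text
side gdoor 1718 topz 0.17 [[450.0, 43.0], [506.0, 29.0], [547.0, 190.0], [491.0, 205.0]]
  face dir 0.51 0.86 pt 499.0 102.0 790
side gcab 5490 topz 0.17 [[384.0, 193.0], [541.0, 168.0], [563.0, 302.0], [405.0, 327.0]]
side bdoor 1438 topz 0.17 [[629.0, 104.0], [699.0, 79.0], [749.0, 221.0], [679.0, 245.0]]
  face dir 0.623 0.782 pt 717.0 176.0 351
side bcab 6992 topz 0.17 [[589.0, 215.0], [747.0, 198.0], [763.0, 348.0], [604.0, 364.0]]
top gdoor 2613 topz 0.169 [[449.0, 44.0], [468.0, 33.0], [551.0, 188.0], [531.0, 199.0]]
  face dir 0.51 0.86 pt 494.0 120.0 1343
top gcab 7344 topz 0.169 [[389.0, 214.0], [546.0, 189.0], [564.0, 301.0], [406.0, 325.0]]
top bdoor 3673 topz 0.169 [[638.0, 103.0], [652.0, 91.0], [752.0, 216.0], [738.0, 227.0]]
  face dir 0.623 0.782 pt 691.0 166.0 2257
top bcab 6445 topz 0.169 [[593.0, 249.0], [753.0, 232.0], [764.0, 346.0], [605.0, 362.0]]
```

Measured, in mm: green hinge at about (542,174), door angle about 1.19 rad, pad at about (491,88,150), outer normal (0.86,-0.51). The shut door's push direction is (0.157,0.987). I'll go to a point above (530,65), with tool x turned onto the push direction and the fingers closed.

```bash
python3 -m handwheel '[[0,0,-0.1,4,-4,0,0],[0,0,-0.2,8,-8,0,0],[0,0,-0.3,11,-11,0,0],[0,0,-0.4,14,-14,0,0],[0,0,-0.5,17,-17,0,0],[0,0,-0.6,20,-20,0,0],[0,0,-0.7,23,-23,0,0],[0,0,-0.8,26,-26,0,0],[0,0,-0.9,29,-29,0,0],[0,0,-1,32,-32,0,0],[0,0,-1,35,-35,0,0],[0,0,-1,38,-38,0,0]]' 10; python3 -c "
from h import *
s=env.read_state();print(np.round(s['orientation'],3),s['qpos'])"
```

```text
time: 1.5
tool_pos: [0.4535, -0.1498, 0.2392]
orientation: [[0.155, 0.988, 0.001], [0.988, -0.155, -0.0], [-0.0, 0.001, -1.0]]
contact_force: [0.2, 0.1, 0.5]
gripper_width: 0.0105
grasp_force: 0.0
[[ 0.155  0.988  0.001]
 [ 0.988 -0.155 -0.   ]
 [-0.     0.001 -1.   ]] [-2.12693589e+01 -6.74197305e+00  1.15216466e+02  6.51153105e-04
  7.14479659e+01 -1.23298064e+01]
```

```bash
python3 -m handwheel '[[0,0,0,4,0.7,0,0],[0,0,0,8,1.5,0,0],[0,0,0,12,2.2,0,0],[0,0,0,15,3,0,0],[0,0,0,17,3.3,0,0],[0,0,0,18.5,3.5,0,0],[0,0,0,19,3.5,0,0],[0,0,0,19,3.5,0,0],[0,0,0,19,3.5,0,0],[0,0,0,19,3.5,0,0]]'; python3 - <<'E'
from h import *
im,d=grab_frame("side");cv2.imwrite("pics/s1.png",im)
E
```

```text
time: 2.33
tool_pos: [0.5169, 0.0297, 0.2387]
orientation: [[0.156, 0.988, -0.0], [0.988, -0.156, -0.0], [-0.0, -0.0, -1.0]]
contact_force: [-0.0, -0.0, -0.7]
gripper_width: 0.0005
grasp_force: 0.0
```

View pics/s1.png

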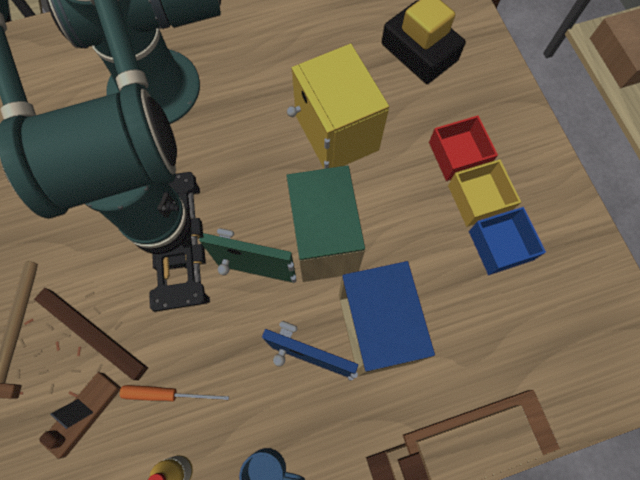

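The view shows the closed gripper above and just to the right of the green door's free edge at (190,240). Nothing has been touched and both doors are unmoved. Next: 37 mm along x and 8 mm along y, then 97 mm down.

```bash
python3 -m handwheel '[[0,0,0,2,0.5,0,0],[0,0,0,3.7,0.8,0,0],[0,0,0,3.7,0.8,0,0],[0,0,0,3.7,0.8,2,0],[0,0,0,3.7,0.8,4,0],[0,0,0,3.7,0.8,6,0],[0,0,0,3.7,0.8,8,0],[0,0,0,3.7,0.8,9.2,0],[0,0,0,3.7,0.8,9.7,0],[0,0,0,3.7,0.8,9.7,0],[0,0,0,3.7,0.8,9.7,0]]'; python3 - <<'E'
from h import *
# waypoint table: door angle a -> TCP (mm) and shift in tool axes from now
s=env.read_state();p=np.array(s["tool_pos"])[:2]*1000
h=np.array([542,174.]);x=np.array([.156,.988]);y=np.array([.988,-.156])
for a in(1.19,1.1,1.0,.9,.8,.7,.6,.5,.4,.3,.2,.12,.05,0,-.05):
    c,s_=np.cos(a),np.sin(a);u=np.array([[c,-s_],[s_,c]])@-y;n=np.array([[c,-s_],[s_,c]])@-x
    t=h+100*u+n*(9*abs(n@x)+17.5*abs(n@y));d=t-p;print(a,t.round(),"shift cm",(d@x/10).round(2),(d@y/10).round(2))
E
```

```text
time: 3.3
tool_pos: [0.5312, 0.0654, 0.1423]
orientation: [[0.156, 0.988, 0.001], [0.988, -0.156, -0.0], [0.0, 0.001, -1.0]]
contact_force: [0.9, 0.8, 1.1]
gripper_width: 0.0004
grasp_force: 0.0
1.19 [508.  78.] shift cm 0.88 -2.53
1.1 [499.  81.] shift cm 1.08 -3.41
1.0 [490.  86.] shift cm 1.42 -4.39
0.9 [481.  92.] shift cm 1.86 -5.34
0.8 [473.  99.] shift cm 2.4 -6.25
0.7 [466. 107.] shift cm 3.06 -7.11
0.6 [459. 115.] shift cm 3.82 -7.91
0.5 [453. 125.] shift cm 4.67 -8.63
0.4 [449. 135.] shift cm 5.61 -9.26
0.3 [445. 146.] shift cm 6.62 -9.78
0.2 [443. 157.] shift cm 7.7 -10.19
0.12 [442. 167.] shift cm 8.6 -10.43
0.05 [441. 175.] shift cm 9.41 -10.57
0 [442. 181.] shift cm 9.99 -10.63
-0.05 [442. 185.] shift cm 10.41 -10.67
```

```bash
python3 -m handwheel '[[0,0,0,0.4,-1,0,0],[0,0,0,0.7,-2,0,0],[0,0,0,0.9,-2.6,0,0],[0,0,0,1.1,-3.3,0,0],[0,0,0,1.3,-3.9,0,0],[0,0,0,1.5,-4.5,0,0],[0,0,0,1.8,-5.2,0,0],[0,0,0,2.1,-5.8,0,0],[0,0,0,2.4,-6.3,0,0],[0,0,0,2.8,-6.8,0,0],[0,0,0,3.2,-7.2,0,0],[0,0,0,3.6,-7.6,0,0]]'; python3 - <<'E'
from h import *
im,d=grab_frame("top");cv2.imwrite("pics/t2.png",im)
E
```

```text
time: 4.3
tool_pos: [0.4609, 0.1137, 0.1416]
orientation: [[0.155, 0.988, -0.0], [0.988, -0.155, -0.0], [-0.0, -0.0, -1.0]]
contact_force: [1.9, -0.4, -0.3]
gripper_width: 0.0005
grasp_force: 0.5
```

View pics/t2.png

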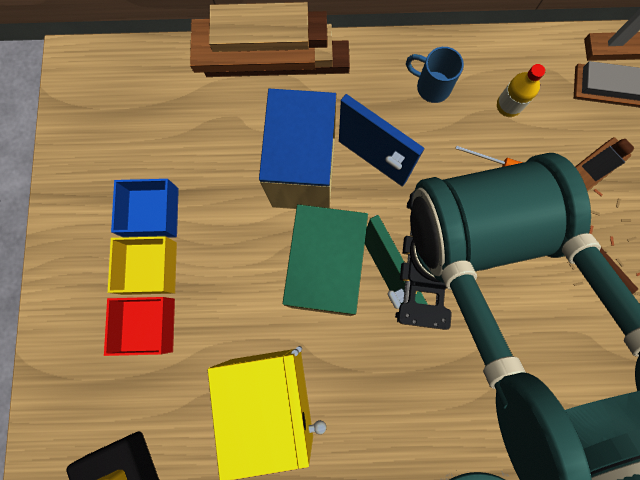

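The green door has swung in with the finger: its free end is at about (400,300) in the top view, roughly 0.6 rad. The blue door is unchanged. I'll continue along the arc to about 0.12.

```bash
python3 -m handwheel '[[0,0,0,0.5,-0.5,0,0],[0,0,0,1,-1,0,0],[0,0,0,1.5,-1.4,0,0],[0,0,0,2,-1.7,0,0],[0,0,0,2.5,-2,0,0],[0,0,0,3,-2.2,0,0],[0,0,0,3.5,-2.4,0,0],[0,0,0,4,-2.6,0,0],[0,0,0,4.4,-2.7,0,0],[0,0,0,4.7,-2.8,0,0],[0,0,0,4.9,-2.8,0,0],[0,0,0,4.9,-2.8,0,0]]'
```

```text
time: 5.35
tool_pos: [0.441, 0.1659, 0.1416]
orientation: [[0.155, 0.988, -0.001], [0.988, -0.155, -0.001], [-0.001, -0.001, -1.0]]
contact_force: [-1.1, -2.3, 1.5]
gripper_width: 0.0007
grasp_force: 1.2
```

```bash
python3 -m handwheel '[[0,0,0,0.1,0,0,0],[0,0,0,0.2,0,0,0],[0,0,0,0.3,0,0,0],[0,0,0,0.4,0,0,0],[0,0,0,0.5,0,0,0],[0,0,0,0.6,0,0,0],[0,0,0,0.7,0,0,0],[0,0,0,0.7,0,0,0]]'; python3 -m handwheel '[[0,0,0,0.1,0,0,0],[0,0,0,0.2,0,0,0],[0,0,0,0.3,0,0,0],[0,0,0,0.3,0,0,0]]'
```

```text
time: 6.02
tool_pos: [0.443, 0.1735, 0.1419]
orientation: [[0.155, 0.988, 0.001], [0.988, -0.155, 0.001], [0.001, 0.001, -1.0]]
contact_force: [0.6, -1.0, 0.7]
gripper_width: 0.0009
grasp_force: 0.0
time: 6.35
tool_pos: [0.4431, 0.1761, 0.1418]
orientation: [[0.155, 0.988, 0.0], [0.988, -0.155, 0.0], [0.0, 0.0, -1.0]]
contact_force: [0.2, -0.2, 0.0]
gripper_width: 0.0006
grasp_force: 0.0
```

Force has dropped to zero, so the catch seems to have pulled the door in. I'll back off and measure.

```bash
python3 -m handwheel '[[0,0,0,-1,0,0,0],[0,0,0,-3,0,0,0],[0,0,0,-5,0,0,0],[0,0,0,-8,0,0,0],[0,0,0,-10,0,-2,0],[0,0,0,-12,0,-5,0],[0,0,0,-14,0,-8,0],[0,0,0,-16,0,-10,0],[0,0,0,-18,0,-10,0],[0,0,0,-20,0,-10,0],[0,0,0,-20,0,-10,0],[0,0,0,-20,0,-10,0]]'; python3 - <<'E'
from h import *
for cam in("top","side"):
    im,d=grab_frame(cam);cv2.imwrite(f"pics/{cam}3.png",im);np.save(f"pics/{cam}3.npy",d)
    for l in("green_pad","blue_pad"):
        for o in finder.landmark_of(cam,l)[:3]:
            print(cam,l,round(o["conf"],2),(np.array(o["location"])*[480,640]).round(1))
im=cv2.imread("pics/top3.png");a=im[80:330,240:480];b=cv2.imread("pics/side3.png")[150:400,190:450]
cv2.imwrite("pics/c3.png",cv2.resize(np.hstack([a,b]),None,fx=1.55,fy=1.55))
E
```

```text
time: 7.35
tool_pos: [0.4114, -0.0225, 0.2417]
orientation: [[0.158, 0.987, 0.0], [0.987, -0.158, 0.0], [0.0, 0.0, -1.0]]
contact_force: [-0.5, 1.0, 0.3]
gripper_width: 0.0001
grasp_force: 0.0
top green_pad 0.95 [278.  371.7]
top green_pad 0.73 [420.2 303.2]
top blue_pad 0.75 [132.8 392. ]
top blue_pad 0.68 [277.6 368.8]
side green_pad 0.95 [209.3 279.4]
side green_pad 0.93 [ 92.8 305.5]
side blue_pad 0.58 [355.2 296.9]
```

View pics/c3.png

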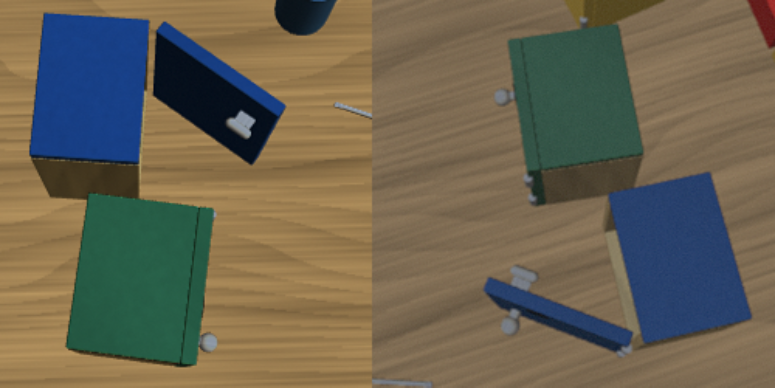

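Both views show the green door flush, with an even thin seam at crop (200,285) on the left and (525,105) on the right. The blue door stands open as before. One quick number for the angle, then I'll hand in if it is good.

```bash
python3 - <<'E'
from h import *
im=cv2.imread("pics/top3.png");d=np.load("pics/top3.npy")
K=get_calibration("top");M,R,t=[np.array(K[k]) for k in("mtx","R","t")]
r,c=np.indices(d.shape);P=((np.stack([c,r,np.ones_like(c)],-1)@np.linalg.inv(M).T)*d[...,None]-t)@R
hsv=cv2.cvtColor(im,cv2.COLOR_BGR2HSV)
m=(hsv[...,0]>60)&(hsv[...,0]<95)&(hsv[...,1]>80)&(abs(P[...,2]-.17)<.008)
m[:195]=0;m[325:]=0;m[:,:270]=0;m[:,385:]=0
front=[];back=[]
for k in range(222,306):
    cc=np.nonzero(m[k])[0]
    if len(cc)>40: front.append(P[k,cc[-1],:2]);back.append(P[k,cc[0],:2])
f=lambda L:cv2.fitLine((np.array(L)*1000).astype(np.float32),cv2.DIST_HUBER,0,.01,.01).ravel()
a,b=f(front),f(back);ang=lambda v:np.arctan(v[1]/v[0])
print("front",ang(a).round(3),"back",ang(b).round(3))
n=np.array([-b[1],b[0]]);print("depth mm",abs((a[2:]-b[2:])@n))
x=np.array([.157,.988]);Q=P[m][:,:2];print("extent",np.ptp(Q@x)*1000)
s=env.read_state();print(s["time"],np.abs(s["joint_velocities"]).max())
E
```

```text
front -0.154 back -0.153
depth mm 127.34665
extent 129.5632475587708
7.65 0.12577792721408762
```

The front and back edges are parallel to within about 0.001 rad, the depth is about 130 mm, and the arm is clear of everything.

```bash
python3 -c "
from h import *
print(env.finish_job())"
```

```text
the job is handed in; nothing more can be done
None
```

The green door is shut on its catch (flush with the cabinet front to within about 0.001 rad by camera), the blue door looks unmoved, and the job was handed in at about 7.7 s with the arm clear; the hand-in call returned no verdict.

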